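# Pin the weldment in its fixture and hold the test probe on it

### The job

Lock the orange weldment in the welding fixture: take the red-handled pin from the rack and push it straight down through the blue fork and the lug between its cheeks until its collar is fully home on the fork. Then take the yellow test probe out of its stand and press its brass spring tip gently on the green spot of the sloping flange, probe square to the flange and tip sprung in about half-way, and finish while holding it there. Leave the other pins, the tools and the rest of the table where they are.

Things in the scene. Friction and masses are not known exactly. Their poses are not given: they have to be found in the camera images.
- pin: The steel pin with a red handle, to be used. Upright at the start in one of the rack's three holes (it may be any). Origin at the centre of its lower end, z up its axis. From the lower end: tapered nose 0-10 mm (6 to 14 diameter), shank 14 diameter to 60 mm, collar 28 diameter from 60 to 66 mm, red round handle 18 diameter from 66 to 106 mm (grip it there). 140 g, give or take. Its collar rests on the rack.
- pin_seat (a point): Centre of the underside of the red pin's collar, 60 mm above its lower end; it must come down to point fork_hole.
- fork_hole (a point): Centre of the mouth of the fork's hole, at the top of the upper cheek, 90 mm above the table; z up. Holes vertical, 16.5 diameter: blue upper cheek from 78 to 90 mm above the table, orange lug 62 to 76, blue lower cheek 48 to 60, all in line, open below to the base plate at 12 mm. Each cheek is 52 x 56; a blue post of the same height stands behind (local +x).
- fixture: The fixed steel base plate, 170 (x) x 250 (y) x 12, with the blue fork on its -y half and the orange weldment on its +y half. Origin at the centre of its underside, on the table; in its own frame the hole is at (0, -75, 90) and the spot at about (-3, 60, 115) mm. Does not move during the job; turned up to 0.22 rad about z.
- flange: The weldment's orange flange plate, 90 x 90 x 10, fixed on top of its square tube and sloping 0.35 rad (20 degrees): its own z axis is the outward normal of its upper face, leaning from vertical towards the fixture's -x side (the robot's side). Origin at the centre of its underside.
- spot (a point): Centre of the green spot (26 diameter, in a white ring of 34), on the flange's upper face at its centre; axes as body flange.
- probe: The test probe, standing upright in its stand at the start. Origin at the centre of the steel nose's lower end, z up its axis. Steel nose 18 diameter from 0 to 30 mm, round yellow body 32 diameter from 30 to 130 mm (grip it there). A brass plunger of 10 diameter with a round end sticks out 12 mm below the nose. 175 g, give or take. Its yellow body rests on the stand's top.
- probe_tip (a point): Very end of the brass plunger, on the probe's axis, 12 mm below body probe's origin when not pressed.
- plunger (a joint): How far the brass tip is sprung in, in m: 0 out, 0.010 fully in. Spring 700 N/m: half-way (5 mm) takes 3.5 N, fully in 7 N; beyond that it is rigid.
- stand: The fixed grey probe stand, 80 x 80 x 60 high, with a through hole of 23 diameter for the nose. Origin at the centre of its underside. The stand and the rack may be on either side of the fixture. Lift the probe 45 mm to clear it; the flange's upper edge is 131 mm above the table.
- rack: The fixed aluminium pin rack, 60 (x) x 180 (y) x 70 high, three through holes of 17 diameter along its own y at -58, 0 and 58 mm. Lift a pin 65 mm to clear the rack, 110 mm to pass over the other pins, whose handles reach 116 mm above the table. Origin at the centre of its underside.
- pin_black: A pin of the same shape with a black handle, in the rack. To be left in place.
- pin_blue: A pin of the same shape with a blue handle, in the rack. To be left in place.
- hammer: Bystander: hammer lying flat, long way roughly along y. To be left in place.
- wrench: Bystander: open wrench lying flat. To be left in place.
- brush: Bystander: brush lying flat, nearest the robot. To be left in place.
- offcut: Bystander: steel tube offcut standing on end, 48 outside diameter, 50 high. To be left in place.
- spray: Bystander: spray can standing, 60 diameter, 160 high. To be left in place.
- magnet: Bystander: red and steel magnetic holding block, 90 x 20 x 50 high. To be left in place.
Things that resemble listed ones, but are neither listed nor needed, are in the scene too. Of the things like the stand, leave any that is brown or purple; of the rest the smaller one is meant.

How it is judged:
On the way, in this order (a step that is already met when the one before it is completed fails the run):
1. the red pin is fully home in the fork (horizontal distance between pin_seat and fork_hole below 0.004 m and z of pin_seat in the frame of fork_hole between -0.003 and 0.003 m and angle between pin's own z axis and vertical below 0.08 rad), for 0.3 s.
2. the probe is held clear of its stand (contact force between probe and stand below 0.05 N and contact force between probe and the fingers above 1 N and z of probe_tip in the frame of stand above 0.062 m), for 0.2 s.
At the end, for the whole second after the job is handed in: Red pin upright and let go, collar within 3 mm of the fork top and 4 mm of the hole centre; probe held still by the fingers, off its stand, tip within 9 mm of the spot centre, axis within 0.14 rad of the flange normal, tip sprung in 2 to 8.5 mm and pressing 1 to 8 N (all of step 1 and distance between probe_tip and spot below 0.009 m and angle between the z axis of probe and the z axis of flange, either way round below 0.14 rad and value of joint plunger between 0.002 and 0.0085 m and contact force between probe and flange between 1 and 8 N and contact force between probe and the fingers above 1 N and contact force between probe and stand below 0.05 N and linear speed of probe below 0.02 m/s and contact force between pin and the fingers below 0.05 N); the arm keeps its last pose, push and grip.
It fails at once if the probe is pressed hard on the flange (over 20 N) (contact force between probe and flange above 20 N).
It fails at once if another pin or a bystander is displaced by more than 20 mm (distance of any of pin_black, pin_blue, hammer, wrench, brush, offcut, spray, magnet from where it was at the start of the episode above 0.02 m).
It also fails if it takes over 61 s, if anything falls off the work surface, if the arm or the gripper's body presses on something with over 40 N, if the wrist force passes 120 N, or if a joint passes its speed limit or range.

### The arm

A 7-joint arm with a two-finger parallel gripper is mounted at the origin on the work surface. World frame = base frame: x ahead of the robot, y to its left, z up, the work surface at z = 0. Lengths are in m, angles in rad, forces in N, time in s.
With the tool pointing down it reaches from about 0.4 to 0.85 m from the base axis. Payload 10.4 kg.
Tool frame: the origin (TCP) lies midway between the tips of the shut fingers; the grasp point (between the pads) lies 19 mm behind it; z points along the fingers, y is the line along which they close (so a half turn about z gives the same grasp; the last joint's range is limited). The gripper opens to 87 mm and grips with 3 to 60 N. Pads are 19 mm wide; open, the fingers measure 117 mm over their backs; the gripper's body (75 mm by 190 mm) begins 51 mm behind the grasp point.
Start: joints at [-0.023, 0.332, -0.065, 1.46, 0.022, 1.35, -0.088], TCP at [0.625, 0, 0.223] pointing down, gripper open.
Joint ranges: [-2.6, 2.6], [-0.5, 2.12], [-1.47, 1.34], [0.16, 2.42], [-1.27, 4.41], [0.06, 2.06], [-2.6, 2.6]. Speed limits (rad/s): [2.22, 2.22, 2.79, 2.79, 3.14, 3.14, 3.14].

### API

Orientations are given as a unit quaternion [x, y, z, w].
In Python, from bench import r gives the robot as it stands.
- The arm moves only by the tool move_arm, never from a script. Its argument "targets" is a list of rows, each a list of 3 entries, a list of its own where there are three numbers: the shift along the tool's x, y, z in cm, then the turn, a rotation vector about the tool's x, y, z in rad, then the opening in per cent of the stroke, from 0 (shut) to 100 (fully open). In form: [[[x, y, z], [wx, wy, wz], gripper], ...]. A call has 1 to 20 rows; each row shifts and turns the commanded pose from where the row before left it, along the tool's axes as they then stand; what a row does not reach is not made up. A row lasts 1/8 s, in which the tool goes at most 62.5 mm and 10.7 degrees, less where a joint would pass 70% of its speed; a pose out of reach is approached as far as the arm can. A call with a gripper value outside its range is refused whole. The fingers move at their own pace and stop on an object; "grip_force" is the grip in N (left out, the last holds). Time passes only in rows, so rows that do not move let the fingers close. It gives the time, the measured TCP pose, the force, the opening and the grip force at its end, in the units of the state.
- r.read_state(): the state, without advancing time (a new reading comes with each control period).
- r.camera(name): name is "scene" or "side" or "wrist"; returns a dict with "image" (420x560x3 uint8, blue, green, red), "vertical_fov" (degrees; the focal length in pixels is half the picture's height over the tangent of half this angle, whatever the lens; pixels are square), "cx", "cy" (the principal point, pixels), "cam_to_world" (4x4, takes a point from camera to world coordinates). Camera axes: x right, y down, z forward; pixel columns grow to the right and rows downward; lengths in m; the calibration is good to about 2 mm. A picture is of the moment at which its call begins. There is no depth.
- r.close_job(): hands the job in; it is judged then, once.
The state is a dict: "time": time; "joint_positions": joint angles; "joint_vel": joint speeds; "joint_torque": joint torques, N m; "ee_pos": TCP position; "eef_rot": TCP orientation; "ft_force": force on the tool from outside, world axes, zero at the start; "torque": the same for the moment, N m; "width": finger opening in m; "grip_force": force on a finger pad.
Only numpy, scipy, OpenCV 4.12 (cv2) and the standard library are available. Lean on these libraries where they do the work, as an engineer would, in place of code of your own. Each camera call takes 0.05 s, during which the arm holds its last target. There are 200 camera calls.

## Working session

There is one attempt and no reset: what is moved stays moved. The work goes in short steps, Python scripts to look and compute and a tool call to move; the robot and the scene stay as the last step left them, time stands still between calls to the robot, and variables do not carry over. Pictures are saved under pics/ and viewed, at most 10 in all, crops included, and the job is handed in when it is done.

Besides the shell and the picture viewer there is one more tool, called after ">>>" as name(argument=value, ...) on one line, values as JSON. move_arm: Moves the arm, as the interface text tells. Its arguments: {"type":"object","properties":{"targets":{"type":"array"},"grip_force":{"type":"number"}},"required":["targets"]}

```bash
ls; mkdir -p pics; cat > h.py <<'E'
import numpy as np, cv2
from bench import r
from scipy.spatial.transform import Rotation as R
def cam(n):
    c=r.camera(n); c['f']=c['image'].shape[0]/2/np.tan(np.radians(c['vertical_fov'])/2); c['T']=np.array(c['cam_to_world']); return c
def ray(c,u,v):
    d=c['T'][:3,:3]@np.array([(u-c['cx'])/c['f'],(v-c['cy'])/c['f'],1]); return c['T'][:3,3],d/np.linalg.norm(d)
def onz(c,u,v,z):
    o,d=ray(c,u,v); return o+d*(z-o[2])/d[2]
def proj(c,p):
    q=np.linalg.inv(c['T'])@np.append(p,1); return np.array([c['cx']+c['f']*q[0]/q[2],c['cy']+c['f']*q[1]/q[2]])
def tri(rs):
    A=sum(np.eye(3)-np.outer(d,d) for o,d in rs); b=sum((np.eye(3)-np.outer(d,d))@o for o,d in rs); return np.linalg.solve(A,b)
E
python3 - <<'E'
from h import *
import pickle
D={}
for n in ['scene','side','wrist']:
    c=cam(n); D[n]=c; cv2.imwrite(f'pics/{n}0.png',c['image']); print(n,c['f'],c['cx'],c['cy'],c['T'].round(3).tolist())
pickle.dump(D,open('c0.pkl','wb'))
print(r.read_state())
E
```

```text
pics
scene 506.12334275127074 276.4783348837484 212.65457431240353 [[-0.491, 0.545, -0.68, 1.44], [0.871, 0.327, -0.368, 0.468], [0.022, -0.772, -0.635, 0.935], [0.0, 0.0, 0.0, 1.0]]
side 473.2251101919828 275.71932115061236 212.88992454188784 [[0.911, -0.245, 0.332, 0.033], [-0.413, -0.516, 0.751, -1.106], [-0.012, -0.821, -0.571, 0.913], [0.0, 0.0, 0.0, 1.0]]
wrist 305.8247354215715 282.0792466728485 205.6969444487008 [[1.0, 0.001, -0.001, 0.625], [0.0, -0.97, -0.245, 0.066], [-0.001, 0.245, -0.97, 0.384], [0.0, 0.0, 0.0, 1.0]]
{'time': 0.15, 'joint_positions': array([-0.02260156,  0.33269527, -0.06473833,  1.46068587,  0.02157974,
        1.3498784 , -0.08848084]), 'joint_vel': array([ 0.00376229, -0.00202646, -0.00057137, -0.00250098, -0.00125232,
        0.00083511, -0.00013037]), 'joint_torque': array([ 1.82067095e-03, -6.23630190e+01,  2.54254905e-02, -3.90143681e+01,
       -6.11935230e-02,  3.71907104e-02, -1.53469024e-06]), 'ee_pos': array([6.24741351e-01, 3.29745736e-05, 2.21986279e-01]), 'eef_rot': array([ 7.07082620e-01,  7.07130774e-01, -3.46402839e-04, -3.41573605e-04]), 'ft_force': array([-0.10522921, -0.1616005 , -0.86760738]), 'torque': array([-0.00780207,  0.01814828,  0.02010836]), 'grip_force': 0.0, 'width': 0.08713509841199113}
```

View pics/scene0.png

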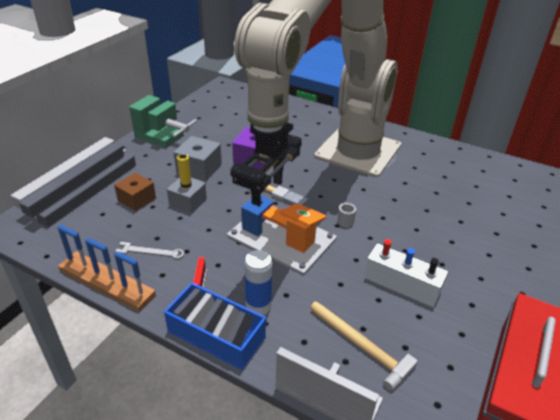

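View pics/side0.png

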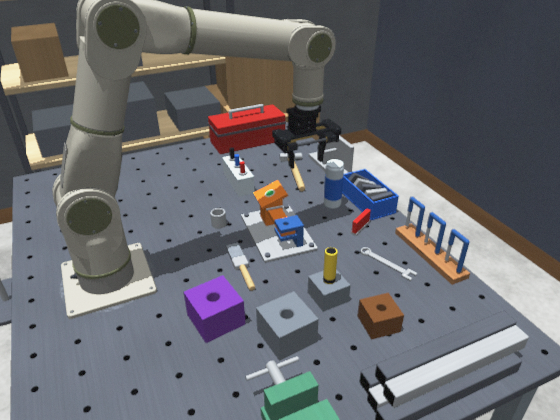

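View pics/wrist0.png

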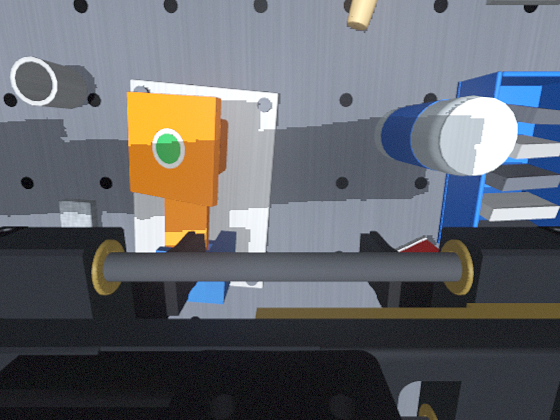

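The scene view shows the rack with the red pin at (387,247), the probe at (184,170) in its small grey stand, and the fork at (257,217). In the wrist view, the green spot is at (168,148) and the fork is hidden by the gripper.

```bash
cat >> h.py <<'E'
def blob(im,lo,hi,roi):
    h=cv2.cvtColor(im,cv2.COLOR_BGR2HSV); m=cv2.inRange(h,np.array(lo),np.array(hi))
    if lo[0]==0 and hi[0]<10: m|=cv2.inRange(h,np.array([172,lo[1],lo[2]]),np.array([180,255,255]))
    x0,y0,x1,y1=roi; z=np.zeros_like(m); z[y0:y1,x0:x1]=m[y0:y1,x0:x1]
    n,l,s,c=cv2.connectedComponentsWithStats(z); i=1+np.argmax(s[1:,4]); return c[i],s[i],(l==i).astype(np.uint8)
E
python3 - <<'E'
from h import *
import pickle
D=pickle.load(open('c0.pkl','rb')); s,d,w=D['scene'],D['side'],D['wrist']
def two(lo,hi,ra,rb,z):
    a=blob(s['image'],lo,hi,ra);b=blob(d['image'],lo,hi,rb)
    print(a[0],a[1],b[0],b[1]); print(' tri',tri([ray(s,*a[0]),ray(d,*b[0])]),'planes',onz(s,*a[0],z),onz(d,*b[0],z))
two((0,120,80),(6,255,255),(370,230,400,265),(230,155,250,180),.096)
two((20,120,80),(35,255,255),(165,145,200,195),(320,240,345,290),.110)
two((40,80,50),(85,255,255),(285,200,320,225),(255,180,285,205),.115)
g=blob(w['image'],(40,80,50),(85,255,255),(140,120,200,180)); print(g[0],onz(w,*g[0],.115))
for n,c,roi in (('scene',s,(220,180,340,270,5)),('side',d,(235,170,325,260,6)),('s2',s,(360,230,450,300,5)),('d2',d,(215,140,260,190,6))):
    x0,y0,x1,y1,k=roi; cv2.imwrite(f'pics/c_{n}.png',cv2.resize(c['image'][y0:y1,x0:x1],None,fx=4,fy=4,interpolation=cv2.INTER_CUBIC))
a=cv2.imread('pics/c_scene.png');b=cv2.imread('pics/c_side.png');
h=max(a.shape[0],b.shape[0]);p=lambda i:cv2.copyMakeBorder(i,0,h-i.shape[0],0,0,cv2.BORDER_CONSTANT)
o=np.hstack([p(a),p(b)]);cv2.imwrite('pics/crop1.png',cv2.resize(o,(800,int(o.shape[0]*800/o.shape[1]))));print(o.shape)
E
```

```text
[386.4047619  245.76190476] [383 239   9  16  84] [241.93181818 166.63636364] [240 161   5  12  44]
 tri [0.51734951 0.27477738 0.09868046] planes [0.51435481 0.2741717  0.096     ] [0.51895232 0.2792763  0.096     ]
[183.74048443 169.36678201] [177 155  13  30 289] [329.89090909 264.94848485] [324 249  14  31 330]
 tri [ 0.52733598 -0.3271172   0.1143297 ] planes [ 0.52324852 -0.33167933  0.11      ] [ 0.52953414 -0.32225145  0.11      ]
[303.         212.31578947] [300 211   7   4  19] [269.32 192.8 ] [267 191   6   5  25]
 tri [0.52521917 0.05109922 0.11539825] planes [0.52571787 0.05060202 0.115     ] [0.52514552 0.05267819 0.115     ]
[167.61001789 148.21466905] [0.52517056 0.04894244 0.115     ]
(360, 840, 3)
```

View pics/crop1.png

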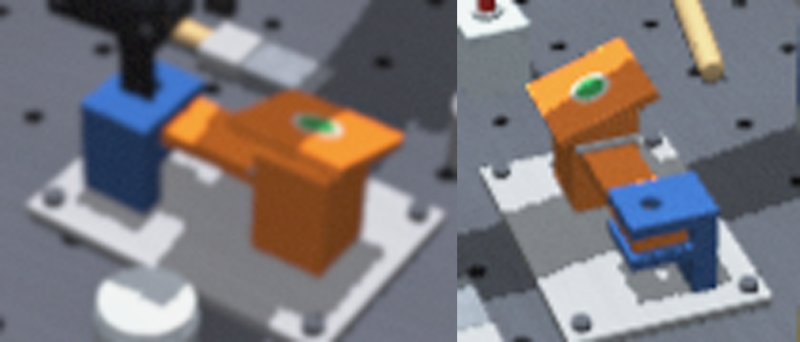

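```bash
python3 - <<'E'
from h import *
import pickle
D=pickle.load(open('c0.pkl','rb')); s,d,w=D['scene'],D['side'],D['wrist']
print('hole',onz(d,286,223.3,.09))
for n,c,roi in (('scene',s,(400,245,420,270)),('side',d,(228,148,250,172))):
    b=blob(c['image'],(100,120,60),(130,255,255),roi); print(n,b[0],b[1],onz(c,*b[0],.096))
E
```

```text
hole [ 0.51741432 -0.08589557  0.09      ]
scene [409.31632653 254.63265306] [406 248   9  16  98] [0.51575866 0.33231219 0.096     ]
side [236.38297872 158.70212766] [234 154   5  12  47] [0.52186784 0.34290032 0.096     ]
```

>>> move_arm(targets=[[[-4,-3.5,-2],[0,0,0],100],[[-4,-3.5,-1],[0,0,0],100],[[-5,-3,0],[0,0,0],100],[[0,0,0],[0,0,0],100],[[0,0,0],[0,0,0],100]])

```text
time: 0.78
ee_pos: [0.5251, -0.1296, 0.2525]
eef_rot: [0.707, 0.707, 0.0, -0.0]
ft_force: [0.2, 1.2, -0.5]
width: 0.0868
grip_force: 0.0
```

```bash
python3 - <<'E'
from h import *
import pickle
c=cam('wrist'); pickle.dump(c,open('c1.pkl','wb')); cv2.imwrite('pics/w1.png',c['image']); print(c['T'].round(3).tolist(),r.read_state()['ee_pos'])
E
```

```text
[[1.0, 0.0, 0.0, 0.525], [0.0, -0.97, -0.244, -0.064], [0.0, 0.244, -0.97, 0.415], [0.0, 0.0, 0.0, 1.0]] [ 0.52538594 -0.12887897  0.25234659]
```

View pics/w1.png

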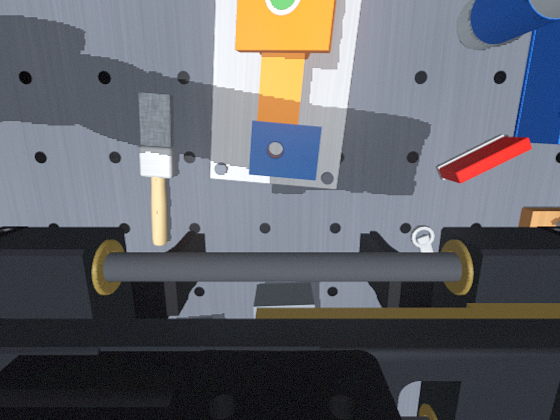

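Wrist view: fork hole at about (275,149), blue top face from (249,121) to (321,180), and the plate's lower edge from (211,178) to (338,189).

```bash
python3 - <<'E'
from h import *
import pickle
c=pickle.load(open('c1.pkl','rb')); w0=pickle.load(open('c0.pkl','rb'))['wrist']
g=cv2.cvtColor(c['image'],cv2.COLOR_BGR2HSV)
print(g[138:161:2,264:288:2].tolist()[5])
b,st,m=blob(c['image'],(100,120,40),(130,255,255),(235,110,335,190)); print(b,st)
cn=max(cv2.findContours(m,cv2.RETR_EXTERNAL,cv2.CHAIN_APPROX_NONE)[0],key=cv2.contourArea); print(cv2.minAreaRect(cn))
f=np.zeros_like(m); cv2.drawContours(f,[cn],-1,1,-1); hol=f-m
n,l,s,ce=cv2.connectedComponentsWithStats(hol); 
for i in range(1,n):
  if s[i,4]>20: print('hole',s[i],ce[i],onz(c,*ce[i],.09))
# plate lower-edge
p=[onz(c,211,178,.012),onz(c,338,189,.012)]; v=p[1]-p[0]; print('edge yaw',np.arctan2(v[1],v[0]),p)
g=blob(w0['image'],(40,80,50),(85,255,255),(140,120,200,180)); print('spot',onz(w0,*g[0],.115))
g=blob(c['image'],(40,80,50),(85,255,255),(250,0,310,30)); print(g[0],g[1])
E
```

```text
[[109, 137, 166], [109, 140, 153], [177, 40, 128], [110, 13, 177], [113, 11, 178], [110, 13, 178], [115, 9, 174], [109, 12, 175], [111, 10, 178], [108, 20, 164], [109, 141, 157], [109, 144, 165]]
[284.78684051 150.60824742] [ 249  122   72   58 3298]
((284.1287841796875, 150.4579315185547), (68.35308837890625, 52.75442886352539), 5.1021647453308105)
hole [267 142  17  16 219] [274.78082192 149.43835616] [ 0.51733063 -0.08518315  0.09      ]
edge yaw -0.08728841794084835 [array([ 0.43062912, -0.12764166,  0.012     ]), array([ 0.59991385, -0.1424559 ,  0.012     ])]
spot [0.52517056 0.04894244 0.115     ]
[281.49693252   3.33128834] [270   0  24   9 163]
```

>>> move_arm(targets=[[[5,0,-1],[0,0,0],100],[[5,0,0],[0,0,0],100],[[6,0,0],[0,0,0],100],[[6,0,0],[0,0,0],100],[[6,0,0],[0,0,0],100],[[5,0,0],[0,0,0],100],[[0,0,0],[0,0,0],100],[[0,0,0],[0,0,0],100]])

```text
time: 1.82
ee_pos: [0.5249, 0.2005, 0.2621]
eef_rot: [0.707, 0.708, -0.0, -0.0]
ft_force: [0.2, -0.1, -0.8]
width: 0.0868
grip_force: 0.0
```

```bash
python3 - <<'E'
from h import *
import pickle
c=cam('wrist'); pickle.dump(c,open('c2.pkl','wb')); cv2.imwrite('pics/w2.png',c['image']); print(r.read_state()['ee_pos'])
E
```

```text
[0.52514937 0.19958183 0.26228532]
```

View pics/w2.png

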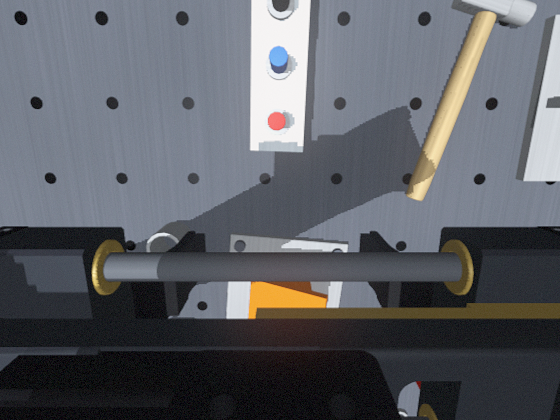

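Wrist view: red pin top at (277,121), blue at (279,56). The rack's row runs nearly along world y and closing along world x is right.

```bash
python3 - <<'E'
from h import *
import pickle
c=pickle.load(open('c2.pkl','rb'))
b,st,m=blob(c['image'],(0,90,60),(8,255,255),(255,100,300,145)); print(b,st,onz(c,*b,.116),onz(c,*b,.11))
p=onz(c,251,150,.07);q=onz(c,303,151,.07);print(p,q,(p+q)/2)
d,_,_=blob(c['image'],(100,120,50),(130,255,255),(262,40,298,72)); print(_ if 0 else d,onz(c,*d,.108))
s=r.read_state(); print(s['ee_pos'], R.from_quat(s['eef_rot']).as_matrix().round(4).tolist())
E
```

```text
[276.187251   120.70517928] [268 112  18  18 251] [0.51878648 0.27335144 0.116     ] [0.51867135 0.2734925  0.11      ]
[0.4890363  0.24212705 0.07      ] [0.54845979 0.24111075 0.07      ] [0.51874805 0.2416189  0.07      ]
[278.          56.41454545] [0.52052458 0.33238155 0.108     ]
[0.52514937 0.19958183 0.26228532] [[0.0002, 1.0, -0.0003], [1.0, -0.0002, -0.0005], [-0.0005, -0.0003, -1.0]]
```

>>> move_arm(targets=[[[3.7,-0.32,0],[0,0,0],60],[[3.68,-0.32,0],[0,0,0],60],[[0,0,5],[0,0,0],60],[[0,0,5],[0,0,0],60],[[0,0,4.5],[0,0,0],60],[[0,0,3.4],[0,0,0],60],[[0,0,0],[0,0,0],60],[[0,0,0],[0,0,0],60]], grip_force=30)

```text
time: 2.88
ee_pos: [0.5197, 0.2737, 0.0852]
eef_rot: [0.707, 0.707, 0.001, 0.0]
ft_force: [0.6, 0.2, 0.6]
width: 0.0525
grip_force: 0.0
```

>>> move_arm(targets=[[[0,0,0],[0,0,0],0],[[0,0,0],[0,0,0],0],[[0,0,0],[0,0,0],0],[[0,0,0],[0,0,0],0],[[0,0,0],[0,0,0],0],[[0,0,0],[0,0,0],0]], grip_force=30)

```text
time: 3.62
ee_pos: [0.5187, 0.2738, 0.0837]
eef_rot: [0.707, 0.707, 0.0, 0.0]
ft_force: [-0.2, -0.3, 1.6]
width: 0.0172
grip_force: 30.0
```

>>> move_arm(targets=[[[0,0,-2],[0,0,0],0],[[0,0,-4],[0,0,0],0],[[0,0,-5],[0,0,0],0],[[0,0,-5],[0,0,0],0],[[-3,0,0],[0,0,0],0],[[-5,0,0],[0,0,0],0],[[-5,0,0],[0,0,0],0],[[-5,0,0],[0,0,0],0],[[-5,0,0],[0,0,0],0],[[-5,0,0],[0,0,0],0],[[-4,0,0],[0,0,0],0],[[-2.9,-0.14,0],[0,0,0],0],[[-1,0,0],[0,0,0],0],[[0,0,2],[0,0,0],0],[[0,0,3],[0,0,0],0],[[0,0,0.8],[0,0,0],0],[[0,0,0],[0,0,0],0],[[0,0,0],[0,0,0],0],[[0,0,0],[0,0,0],0]])

```text
time: 6.0
ee_pos: [0.5177, -0.0851, 0.1865]
eef_rot: [0.707, 0.707, 0.001, 0.001]
ft_force: [0.3, 0.5, -1.7]
width: 0.0173
grip_force: 30.0
```

```bash
python3 - <<'E'
from h import *
s=r.read_state(); print(s['ee_pos'], R.from_quat(s['eef_rot']).as_matrix().round(4).tolist(),s['width'])
d=cam('side'); p=s['ee_pos']
h=np.array([.5173,-.0852,.09]); t=p-[0,0,.0737]
print('hole',proj(d,h),'tip',proj(d,t),'seat',proj(d,t+[0,0,.06]))
o=cv2.resize(d['image'][140:240,220:350],None,fx=5,fy=5,interpolation=cv2.INTER_CUBIC); cv2.imwrite('pics/ins.png',o)
E
```

```text
[ 0.51773038 -0.08512142  0.18649904] [[-0.0001, 1.0, 0.0016], [1.0, 0.0001, -0.0001], [-0.0001, 0.0016, -1.0]] 0.01731279823943349
hole [285.86389123 223.18429954] tip [285.98349664 216.82939347] seat [285.98147505 199.65817895]
```

View pics/ins.png

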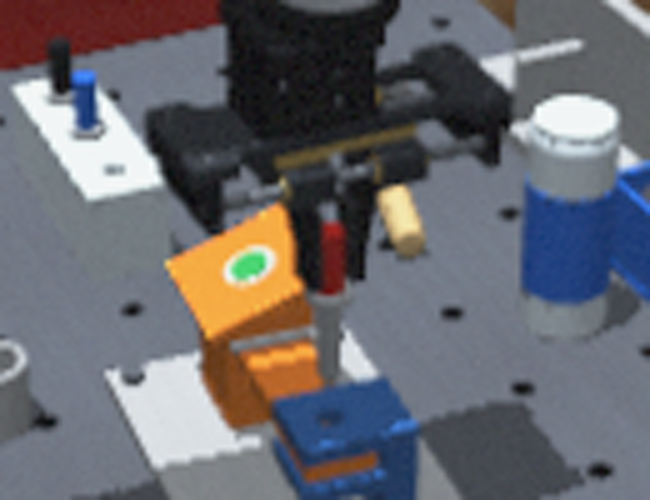

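The pin tip at (285.6,216) is right over the hole at (285.8,223), as predicted, so I'll insert it.

>>> move_arm(targets=[[[0,-0.04,1.5],[0,0,0],0],[[0,0,1.5],[0,0,0],0],[[0,0,1.5],[0,0,0],0],[[0,0,1],[0,0,0],0],[[0,0,0],[0,0,0],0]])

```text
time: 6.68
ee_pos: [0.5164, -0.0852, 0.1296]
eef_rot: [0.707, 0.707, -0.0, -0.001]
ft_force: [0.4, -0.6, -1.0]
width: 0.0173
grip_force: 30.0
```

>>> move_arm(targets=[[[0,0,1],[0,0,0],0],[[0,0,0.8],[0,0,0],0],[[0,0,0.4],[0,0,0],0],[[0,0,0.2],[0,0,0],0],[[0,0,0],[0,0,0],0],[[0,0,0],[0,0,0],0]])

```text
time: 7.42
ee_pos: [0.517, -0.0852, 0.1068]
eef_rot: [0.707, 0.707, 0.0, 0.0]
ft_force: [0.0, -0.5, -1.2]
width: 0.017
grip_force: 30.0
```

>>> move_arm(targets=[[[0,0,0.2],[0,0,0],0],[[0,0,0.1],[0,0,0],0],[[0,0,0.1],[0,0,0],0],[[0,0,0],[0,0,0],0],[[0,0,0],[0,0,0],0]])

```text
time: 8.05
ee_pos: [0.5169, -0.0852, 0.1036]
eef_rot: [0.707, 0.707, 0.0, 0.0]
ft_force: [-4.8, 0.5, 10.0]
width: 0.0175
grip_force: 30.0
```

>>> move_arm(targets=[[[0,0,0],[0,0,0],0],[[0,0,0],[0,0,0],60],[[0,0,0],[0,0,0],60],[[0,0,0],[0,0,0],60],[[0,0,0],[0,0,0],60],[[0,0,-3],[0,0,0],60],[[0,0,-5],[0,0,0],80],[[-4,0,-5],[0,0,0],80],[[-6,0,-2],[0,0,0],80],[[-6,0,0],[0,0,0],80],[[-6,0,0],[0,0,0],80],[[-6,0,0],[0,0,0],80],[[-3,0,0],[0,0,0],80],[[0,0,0],[0,0,0],80],[[0,0,0],[0,0,0],80]])

```text
time: 9.93
ee_pos: [0.5173, -0.3924, 0.2509]
eef_rot: [0.707, 0.707, 0.0, -0.0]
ft_force: [0.2, 0.5, -0.1]
width: 0.0698
grip_force: 0.0
```

```bash
python3 - <<'E'
from h import *
import pickle
s=r.read_state(); print(s['ee_pos'],s['ft_force'])
d=cam('side');w=cam('wrist');sc=cam('scene'); pickle.dump((d,w,sc),open('c3.pkl','wb'))
a=cv2.resize(d['image'][150:290,220:350],None,fx=3,fy=3,interpolation=cv2.INTER_CUBIC)
w2=w['image'][:260,100:480]; o=np.zeros((420,a.shape[1]+380,3),np.uint8); o[:a.shape[0],:a.shape[1]]=a; o[:260,a.shape[1]:]=w2
cv2.imwrite('pics/seat.png',o); print(o.shape)
E
```

```text
[ 0.51727435 -0.39242858  0.25090179] [ 0.17903055  0.54867039 -0.1033472 ]
(420, 770, 3)
```

View pics/seat.png

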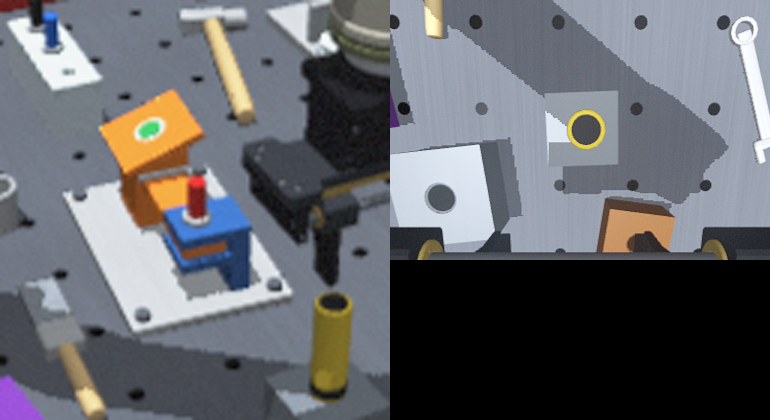

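The pin is fully seated with its collar on the fork top. The probe's yellow ring is at about (295,129) in the full wrist picture.

```bash
python3 - <<'E'
from h import *
import pickle
d,w,sc=pickle.load(open('c3.pkl','rb'))
b,st,m=blob(w['image'],(20,100,60),(35,255,255),(260,95,335,165))
cn=max(cv2.findContours(m,cv2.RETR_EXTERNAL,cv2.CHAIN_APPROX_NONE)[0],key=cv2.contourArea)
e=cv2.fitEllipse(cn); print(st,e,onz(w,*e[0],.16)); p=onz(w,*e[0],.16)
b2=blob(d['image'],(20,120,60),(35,255,255),(315,235,350,295));b3=blob(sc['image'],(20,120,60),(35,255,255),(165,145,205,200));print(b2[0],proj(d,p-[0,0,.05]),b3[0],proj(sc,p-[0,0,.05]))
b=blob(w['image'],(20,100,60),(35,255,255),(260,95,335,165))
s=r.read_state(); print('delta world cm',(p-s['ee_pos'])*100)
for roi,c in (((0,0,0),d),):
  g=blob(d['image'],(40,80,50),(85,255,255),(255,180,285,205)); g2=blob(sc['image'],(40,80,50),(85,255,255),(285,195,325,225)); print('spot',tri([ray(d,*g[0]),ray(sc,*g2[0])]),g[1],g2[1])
  g=blob(d['image'],(0,120,60),(6,255,255),(275,200,300,225)); print('redpin',g[0],proj(d,[.5173,-.0852,.116]))
E
```

```text
[277 110  38  40 501] ((295.6632385253906, 129.06787109375), (37.163333892822266, 38.7816276550293), 9.691884994506836) [ 0.52812982 -0.32683778  0.16      ]
[329.89296636 265.29357798] [330.30685929 266.17920843] [183.80068729 169.90034364] [184.05227325 170.70841366]
delta world cm [ 1.06865834  6.52850337 -9.1354552 ]
spot [0.52476298 0.05055962 0.11523792] [266 191   7   5  27] [299 211   8   4  21]
redpin [285.04477612 214.80597015] [285.86175069 215.98525709]
```

>>> move_arm(targets=[[[3.5,0.5,0],[0,0,0],80],[[3.03,0.58,0],[0,0,0],80],[[0,0,3],[0,0,0],80],[[0,0,5],[0,0,0],80],[[0,0,4],[0,0,0],80],[[0,0,1.5],[0,0,0],80],[[0,0,0],[0,0,0],80],[[0,0,0],[0,0,0],80],[[0,0,0],[0,0,0],0],[[0,0,0],[0,0,0],0],[[0,0,0],[0,0,0],0],[[0,0,0],[0,0,0],0],[[0,0,0],[0,0,0],0],[[0,0,0],[0,0,0],0]], grip_force=40)

```text
time: 11.82
ee_pos: [0.5276, -0.3282, 0.1161]
eef_rot: [0.707, 0.707, 0.0, -0.0]
ft_force: [0.5, -0.5, 0.0]
width: 0.0311
grip_force: 40.0
```

>>> move_arm(targets=[[[0,0,-1],[0,0,0],0],[[0,0,-3],[0,0,0],0],[[0,0,-4],[0,0,0],0],[[0,0,-4],[0,0,0],0],[[0,0,-2.73],[0,0,0],0],[[3.18,0,0],[0,0,0],0],[[5,-0.64,0],[0,0,0],0],[[5,-1,0],[0,0,0],0],[[5,-1,0],[0,0,0],0],[[5,-1,0],[0,0,0],0],[[5,-1,0],[0,0,0],0],[[5,-1,0],[0,0,0],0],[[4,0,0],[0,0,0],0],[[1,0,0],[0,0,0],0],[[0,0,0],[-0.0872,-0.0077,0],0],[[0,0,0],[-0.0872,-0.0077,0],0],[[0,0,0],[-0.0872,-0.0077,0],0],[[0,0,0],[-0.0872,-0.0077,0],0],[[0,0,0],[0,0,0],0],[[0,0,0],[0,0,0],0]])

```text
time: 14.32
ee_pos: [0.4714, 0.0531, 0.2639]
eef_rot: [0.697, 0.696, 0.112, 0.133]
ft_force: [-0.2, -0.3, -2.5]
width: 0.0316
grip_force: 40.0
```

```bash
cat > chk.py <<'E'
from h import *
s=r.read_state(); M=R.from_quat(s['eef_rot']).as_matrix(); p=s['ee_pos']; n=R.from_euler('z',-.088).apply([-np.sin(.35),0,np.cos(.35)])
tip=p+M@[.001,0,.098]; spot=np.array([.5252,.0498,.115])
print(s['time'],'ang',np.arccos(-M[:,2]@n),'tip',tip,'rel tool cm',100*M.T@(spot-tip),'F',s['ft_force'],s['ft_force']@n,'w',s['width'])
for k in ('side','scene'):
    d=cam(k); x0,y0=(235,140) if k=='side' else (260,150); cv2.imwrite(f'pics/{k}_{s["time"]:.2f}.png',d['image'])
    print(k,'tip',proj(d,tip),'spot',proj(d,spot))
    globals()[k]=cv2.resize(d['image'][y0:y0+90,x0:x0+90],None,fx=4.4,fy=4.4,interpolation=cv2.INTER_CUBIC)
cv2.imwrite('pics/chk_%.2f.png'%s['time'],np.hstack([side,scene]))
E
python3 chk.py; ls -t pics | head -1
```

```text
14.325 ang 0.0008808003022446392 tip [0.50480777 0.05109486 0.17173812] rel tool cm [ 0.05325038 -0.0169565   6.03027534] F [-0.21072131 -0.28662071 -2.46209988] -2.2494907816377205 w 0.03155102360653651
side tip [263.07061753 178.91494194] spot [269.70475551 193.23952049]
scene tip [308.2014712  190.42136128] spot [302.81331769 212.10342765]
chk_14.32.png
```

View pics/chk_14.32.png

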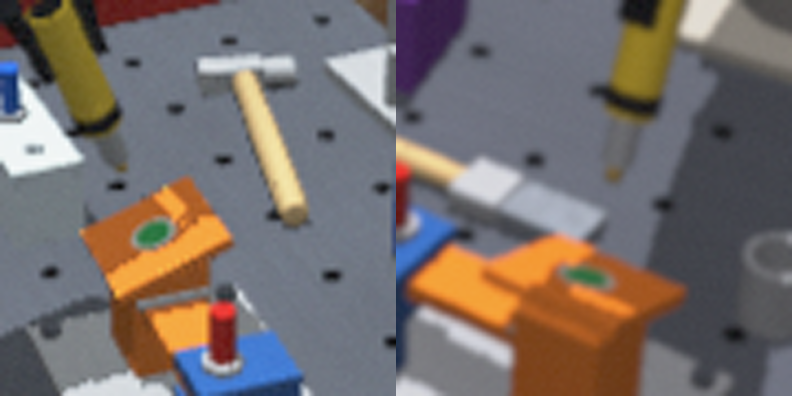

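Side view: the tip at (262.7,178.2) agrees with the prediction within 1 px, and the spot is at (269.7,193). I'll advance along the probe axis.

>>> move_arm(targets=[[[0,0,1.5],[0,0,0],0],[[0.05,0,2],[0,0,0],0],[[0,0,1.5],[0,0,0],0],[[0,0,0.6],[0,0,0],0],[[0,0,0],[0,0,0],0],[[0,0,0],[0,0,0],0],[[0,0,0],[0,0,0],0],[[0,0,0],[0,0,0],0]])

```text
time: 15.42
ee_pos: [0.4905, 0.0524, 0.2112]
eef_rot: [0.696, 0.696, 0.112, 0.134]
ft_force: [0.1, -0.4, -2.2]
width: 0.0314
grip_force: 40.0
```

>>> move_arm(targets=[[[0,0,0.3],[0,0,0],0],[[0,0,0.3],[0,0,0],0],[[0,0,0.2],[0,0,0],0],[[0,0,0],[0,0,0],0],[[0,0,0],[0,0,0],0],[[0,0,0],[0,0,0],0]])

```text
time: 16.18
ee_pos: [0.4932, 0.0522, 0.2034]
eef_rot: [0.696, 0.696, 0.112, 0.134]
ft_force: [-0.4, -0.0, 0.7]
width: 0.0314
grip_force: 40.0
```

```bash
python3 chk.py; ls -t pics | head -1
```

```text
16.175 ang 0.0004738645617927797 tip [0.52668021 0.05023472 0.11136538] rel tool cm [-0.05517775 -0.0150161  -0.39068448] F [-3.93202287e-01 -6.08292894e-04  7.34364460e-01] 0.8241300876886912 w 0.03139447651685557
side tip [270.10225344 194.03931785] spot [269.70475551 193.23952049]
scene tip [302.62334437 213.56972987] spot [302.81331769 212.10342765]
chk_16.18.png
```

>>> move_arm(targets=[[[0,0,0.1],[0,0,0],0],[[0,0,0],[0,0,0],0],[[0,0,0],[0,0,0],0],[[0,0,0],[0,0,0],0],[[0,0,0],[0,0,0],0]])

```text
time: 16.9
ee_pos: [0.4935, 0.0521, 0.2024]
eef_rot: [0.696, 0.696, 0.112, 0.134]
ft_force: [-0.3, -0.1, 2.3]
width: 0.0312
grip_force: 40.0
```

```bash
python3 chk.py; cp $(ls -t pics/chk* | head -1) pics/final.png
```

```text
16.9 ang 0.00038871049233250247 tip [0.52701397 0.05016414 0.11033984] rel tool cm [-0.05140187 -0.01130341 -0.49863042] F [-0.30157697 -0.08790291  2.34620032] 2.304317445437173 w 0.031216421402568643
side tip [270.21455257 194.30045846] spot [269.70475551 193.23952049]
scene tip [302.51765322 213.94040975] spot [302.81331769 212.10342765]
```

View pics/final.png

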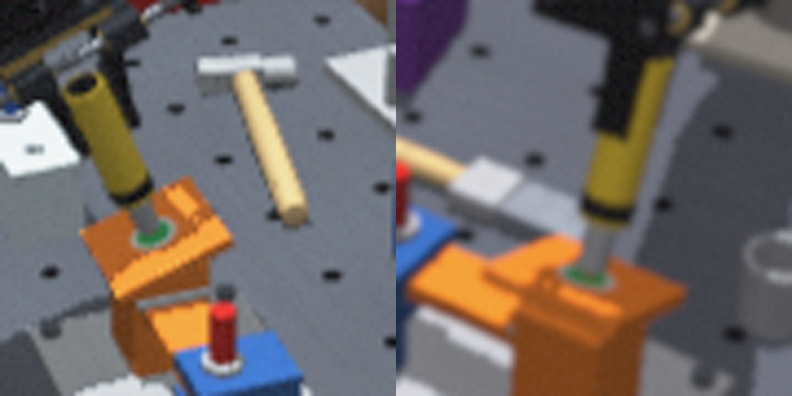

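The tip sits within the green spot in both views, at about (152,232) and (592,276). The push is about 4 N, so I'm handing it in.

```bash
python3 -c "
from bench import r
print(r.close_job())"
```

```text
the job is handed in; nothing more can be done
None
```

The job is handed in, but no verdict came back: the red pin looked fully home in the fork and is let go, and the probe is held square on the green spot, tip sprung in about half-way at an estimated 4 N.

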